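# Pack the dye bottle, shut the caddy and hold it up level

## Task

Stand the small amber dye bottle upright in the open half of the plywood carrying caddy and let go of it, then swing the caddy's hinged flap over until it is fully shut. Take the caddy by its handle and lift it at least 10 cm clear of the bench, and finish while holding it there, steady and level, without putting it down. Keep the bottle upright all the while, do not tip the caddy, and leave the other things on the bench where they are.

Things in the scene. Friction and masses are not known exactly. Their poses are not given: they have to be found in the camera images.
- caddy: Loose plywood caddy, 0.55 to 0.85 kg loaded. Box 130 (x) x 280 (y) x 75 mm high, walls and floor 6 mm; origin: centre of underside, z up. A 6 mm cross wall at y = 0. The +y half is shut for good (fixed lid, top at z = 81 mm). The -y half is open on top, inside 118 (x) x 131 (y) x 69 mm deep, with a hinged flap at its outer end. A handle bar along x spans the middle. Starts turned up to 0.35 rad.
- grip (a point): Middle of the caddy's dark wooden handle bar, 150 mm above the caddy's underside; axes as the caddy. The bar is 16 mm (y) x 22 mm (z), 118 mm long in x between two plywood posts (26 mm wide in y, tops at z = 165 mm). The lids lie 58 mm below it. The loaded caddy balances near this point.
- well (a point): Centre of the floor of the open half: 68.5 mm from the caddy's middle toward -y, 6 mm above the caddy's underside; axes as the caddy.
- hinge (a point): Middle of the flap's hinge line, at the top of the outer end wall of the open half: x = 0, y = -140 mm, z = 75 mm in the caddy's frame; the line runs along the caddy's x.
- flap_edge (a point): Middle of the flap's free edge, 129 mm from the hinge line. The flap is a plain plywood panel 130 (along the hinge) x 129 x 6 mm, 50 g.
- flap_panel (a joint): Flap angle (rad): 0 = fully shut, flat on the rim with its free edge near the handle; 1.57 = standing upright on the outer end wall. Starts open at 1.75 to 2.05, leaning outward (away from the handle); stop at 2.1. Closes by swinging up and inward over the open half. The stiff hinge (0.04 N m) holds it at any angle, so it must be pushed all the way down.
- dye: The dye bottle: the smallest of the three amber bottles with white caps, diameter 36 mm, 66 mm tall, straight-sided up to 47 mm, cap 26 mm in diameter. 80 g more or less. Origin: centre of its base, z up. It stands on the bench to the right of the caddy; the three amber containers change places among them.
- tall_bottle: Bystander: tall amber bottle with a white cap, diameter 44 mm, 120 mm tall. Origin: centre of its base.
- jar: Bystander: wide amber jar with a white cap, diameter 62 mm, 72 mm tall. Origin: centre of its base.
- maul: Bystander: maul lying on its side, white head diameter 56 x 90 mm, wooden handle, 220 mm long over all. Origin on the bench below its axis.
- slicker: Bystander: turned dark wooden edge slicker standing, diameter 34 mm, 80 mm tall. Origin: centre of its base.
- rivet_tin: Bystander: flat round steel tin, diameter 66 mm, 28 mm high. Origin: centre of its base.
- awl: Bystander: awl lying on the bench, wooden handle, 150 mm long. Origin on the bench below it.
Things that resemble listed ones, but are neither listed nor needed, are in the scene too. What is shaped like the dye but green is not meant.

How it is judged:
On the way, in this order (a step that is already met when the one before it is completed fails the run):
1. the dye bottle stands upright on the floor of the open half, let go, with the flap still open (x of dye in the frame of caddy between -0.06 and 0.06 m and y of dye in the frame of caddy between -0.136 and -0.003 m and z of dye in the frame of caddy between -0.002 and 0.015 m and angle between dye's own z axis and vertical below 0.2 rad and contact force between dye and the fingers below 0.1 N and linear speed of dye below 0.03 m/s and value of joint flap_panel above 0.5 rad), for 0.2 s.
2. the flap is fully shut over the bottle while the caddy stands on the bench (x of dye in the frame of caddy between -0.06 and 0.06 m and y of dye in the frame of caddy between -0.136 and -0.003 m and z of dye in the frame of caddy between -0.002 and 0.015 m and angle between dye's own z axis and vertical below 0.2 rad and value of joint flap_panel below 0.06 rad and height (world z) of caddy below 0.01 m), for 0.2 s.
At the end, for the whole second after the job is handed in: Held by the handle (gripper within 60 mm of its middle), underside over 90 mm above the bench, touching nothing else, level within 0.1 rad, still (20 mm/s, 0.1 rad/s); flap shut within 0.08 rad; dye bottle upright (0.2 rad) on the floor of its half; bystanders within 30 mm of their starts (x of dye in the frame of caddy between -0.06 and 0.06 m and y of dye in the frame of caddy between -0.136 and -0.003 m and z of dye in the frame of caddy between -0.002 and 0.015 m and angle between dye's own z axis and vertical below 0.2 rad and value of joint flap_panel below 0.08 rad and height (world z) of caddy above 0.09 m and angle between caddy's own z axis and vertical below 0.1 rad and linear speed of caddy below 0.02 m/s and angular speed of caddy below 0.1 rad/s and contact force between caddy and the fingers above 3 N and distance between the grasp point and grip below 0.06 m and contact force between caddy and tall_bottle below 0.05 N and contact force between caddy and jar below 0.05 N and contact force between caddy and maul below 0.05 N and contact force between caddy and slicker below 0.05 N and contact force between caddy and rivet_tin below 0.05 N and contact force between caddy and awl below 0.05 N and distance of each of tall_bottle, jar, maul, slicker, rivet_tin, awl from where it was at the start of the episode below 0.03 m); the arm keeps its last pose, push and grip.
It fails at once if the dye bottle is tipped over (more than 0.6 rad) (angle between dye's own z axis and vertical above 0.6 rad).
It fails at once if the caddy is tipped (more than 0.35 rad) (angle between caddy's own z axis and vertical above 0.35 rad).
It fails at once if a bystander is moved more than 50 mm (distance of any of tall_bottle, jar, maul, slicker, rivet_tin, awl from where it was at the start of the episode above 0.05 m).
It also fails if it takes over 66 s, if anything falls off the work surface, if the arm or the gripper's body presses on something with over 40 N, if the wrist force passes 120 N, or if a joint passes its speed limit or range.

## Robot

A 6-joint arm with a two-finger parallel gripper is mounted at the origin on the work surface. World frame = base frame: x ahead of the robot, y to its left, z up, the work surface at z = 0. Lengths are in m, angles in rad, forces in N, time in s.
With the tool pointing down it reaches from about 0.425 to 0.95 m from the base axis. Payload 3.5 kg.
Tool frame: the origin (TCP) lies midway between the tips of the shut fingers; the grasp point (between the pads) lies ctrl.hold_point_z behind it (ctrl.hold_point_z is the distance from the TCP to the grasp point, in m); z points along the fingers, x is the direction in which the jaws open and shut, and the axes are right-handed (so a half turn about z gives the same grasp; the last joint's range is limited). The gripper opens to 85 mm and grips with 20 to 120 N. Pads are 22 mm wide; open, the fingers measure 114 mm over their backs; the gripper's body (76 mm by 85 mm) begins 54 mm behind the grasp point. The pads swing forward as they close: fully open they stand 13 mm farther back than shut.
Start: joints at [0.968, 0.286, 1.577, -0, 1.279, -0.15], TCP at [0.295, 0.607, 0.231] pointing down, gripper open.
Joint ranges: [-2.77, 2.77], [-0.9, 2.22], [0.21, 2.48], [-1.53, 4.67], [0.24, 2.81], [-2.84, 2.84]. Speed limits (rad/s): [2.79, 2.79, 3.14, 3.14, 3.14, 3.14].

## Interface

Orientations are given as a unit quaternion [x, y, z, w].
In Python, from plant import ctrl gives the robot as it stands.
- The arm moves only by the tool step_arm, never from a script. Its arguments are lists of equal length, an entry for each row: "gripper": the gripper's target within -1 to 1 (shut at 1, half-way at 0, fully open at -1); "linear": the shift along the tool's x, y, z in m, a list of three; "delta_rot": the turn, a rotation vector about the tool's x, y, z in degrees, a list of three. A call has 1 to 20 rows; each row is the pose to reach, as a shift and turn from the pose commanded when the call began, along the tool's axes at that moment; what a row does not reach only later rows make up. A row lasts 1/8 s, in which the tool goes at most 62.5 mm and 10.7 degrees, less where a joint would pass 70% of its speed; a pose out of reach is approached as far as the arm can. A call with a gripper value outside its range is refused whole. The fingers move at their own pace and stop on an object; "grip_force" is the grip in N (left out, the last holds). Time passes only in rows, so rows that repeat a pose let the fingers close. It gives the time, the measured TCP pose, the force and the opening at its end, in the units of the state.
- ctrl.get_state(): the state, without advancing time (a new reading comes with each control period).
- ctrl.read_camera(name): name is "scene" or "top" or "wrist"; returns a dict with "frame" (400x640x3 uint8, red, green, blue), "fx", "fy", "cx", "cy" (pixels), "view" (4x4, takes a point from world to camera coordinates). Camera axes: x right, y down, z forward; pixel columns grow to the right and rows downward; lengths in m; the calibration is good to about 2 mm. A picture is of the moment at which its call begins. There is no depth.
- ctrl.sign_off(): hands the job in, once; it reports no verdict.
The state is a dict: "time": time; "qpos": joint angles; "dq": joint speeds; "joint_efforts": joint torques, N m; "eef_pos": TCP position; "tcp_rot": TCP orientation; "contact_force": force on the tool from outside, world axes, zero at the start; "wrist_torque": the same for the moment, N m; "opening": opening from 0.0 (shut) to 1.0 (fully open).
Only numpy, scipy, OpenCV 4.12 (cv2) and the standard library are available. Lean on these libraries where they do the work, as an engineer would, in place of code of your own. Each camera call takes 0.05 s, during which the arm holds its last target. There are 200 camera calls.

## Working session

There is one attempt and no reset: what is moved stays moved. The work goes in short steps, Python scripts to look and compute and a tool call to move; the robot and the scene stay as the last step left them, time stands still between calls to the robot, and variables do not carry over. Pictures are saved under pics/ and viewed, on a budget of 10 in all, crops included, one or two more only if the job needs it, and the job is handed in when it is done.

Besides the shell and the picture viewer there is one more tool, called after "Emit:" in YAML: its name, and indented under it one key for each argument. step_arm: Moves the arm, as the interface text tells. Its arguments: {"type":"object","properties":{"gripper":{"type":"array"},"linear":{"type":"array"},"delta_rot":{"type":"array"},"grip_force":{"type":"number"}},"required":["gripper","linear","delta_rot"]}

```bash
mkdir -p pics; ls; cat > h.py <<'E'
import sys; sys.path.insert(0,'.')
import numpy as np, cv2
from plant import ctrl
from scipy.spatial.transform import Rotation as R
def ray(c,u,v):
    V=np.array(c['view']); d=np.array([(u-c['cx'])/c['fx'],(v-c['cy'])/c['fy'],1.])
    return -V[:3,:3].T@V[:3,3], V[:3,:3].T@d
def at(c,u,v,z):
    o,d=ray(c,u,v); return o+d*(z-o[2])/d[2]
def proj(c,p):
    V=np.array(c['view']); q=V[:3,:3]@np.array(p)+V[:3,3]
    return np.array([c['fx']*q[0]/q[2]+c['cx'],c['fy']*q[1]/q[2]+c['cy']])
def snap(n,f):
    c=ctrl.read_camera(n); cv2.imwrite(f'pics/{f}.png',c['frame'][:,:,::-1]); 
    np.save(f'pics/{f}.npy',c,allow_pickle=True); return c
def load(f): return np.load(f'pics/{f}.npy',allow_pickle=True).item()
def todelta(p,q=None,st=None):
    st=st or ctrl.get_state(); r=R.from_quat(st['tcp_rot'])
    return r.inv().apply(np.array(p)-st['eef_pos'])
E
python3 - <<'E'
from h import *
s=ctrl.get_state(); print(s, ctrl.hold_point_z)
a=snap('scene','s0'); b=snap('top','t0')
for c in(a,b): print(c['fx'],c['cx'],c['cy'],c['view'])
E
```

```text
pics
{'time': 0.0, 'qpos': array([ 9.67997648e-01,  2.87182539e-01,  1.57820398e+00, -2.17940723e-05,
        1.27857541e+00, -1.50006886e-01]), 'dq': array([-0.00095073,  0.00242776,  0.00048145,  0.00108131, -0.00183375,
        0.00048458]), 'joint_efforts': array([ 1.63016884e-03, -4.05979121e+01, -2.92626053e+01, -4.43257591e-06,
        5.77632964e-03,  6.62724148e-06]), 'eef_pos': array([0.29489935, 0.60643566, 0.22992131]), 'tcp_rot': array([ 8.47782405e-01,  5.30342899e-01, -1.08278318e-03,  4.80687709e-04]), 'contact_force': array([-0.45203397,  0.77695043,  0.57894273]), 'wrist_torque': array([ 0.01365319,  0.05831637, -0.04463695]), 'opening': 1.0009786386318817} 0.0187
366.5808049509775 321.7696329442084 202.25804059174524 [[ 0.7568095   0.65357666  0.00877023 -0.37762347]
 [ 0.41418709 -0.46914191 -0.77997111 -0.14534892]
 [-0.50565643  0.59392206 -0.62575407  1.4021176 ]
 [ 0.          0.          0.          1.        ]]
430.5202218676778 316.58703364073517 199.73634036554523 [[ 0.01422084 -0.99975724 -0.01682943 -0.04538574]
 [-0.98589949 -0.01121316 -0.16696245  0.55770217]
 [ 0.16673321  0.01896647 -0.98581961  1.18357519]
 [ 0.          0.          0.          1.        ]]
```

View pics/s0.png

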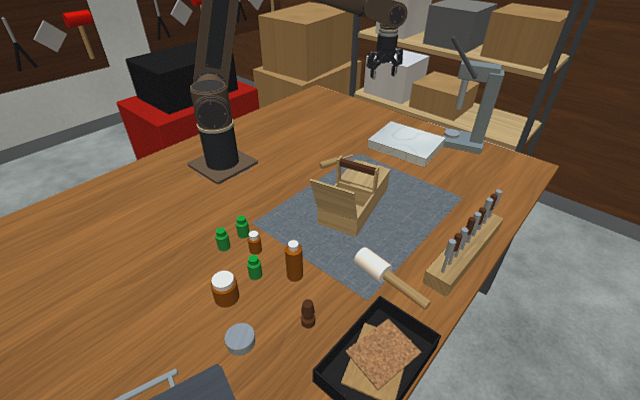

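View pics/t0.png

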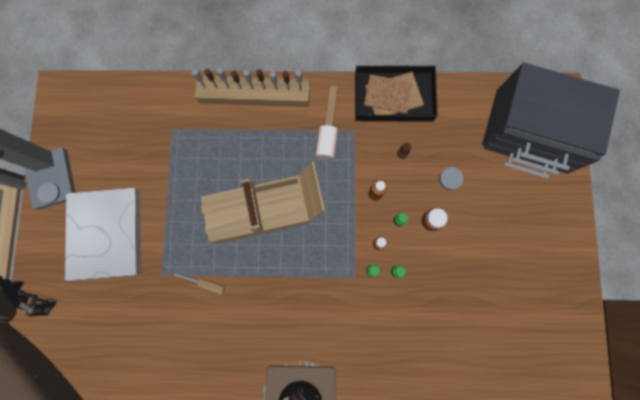

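Amber with a white cap: top (378,187) is the tall bottle, (436,218) is the wide jar, and (381,242) is the smallest, at scene (254,242). The last one fits the dye. The green ones at top (401,218), (373,271) and (399,271) are decoys. I'll confirm this and read the caddy in one enlarged composite.

```bash
python3 - <<'E'
from h import *
a=load('s0')['frame'];b=load('t0')['frame']
x=cv2.resize(b[155:255,190:340],None,fx=5.33,fy=3.5*1.0,interpolation=cv2.INTER_CUBIC) if 0 else None
A=cv2.resize(b[160:250,195:328],None,fx=4,fy=4,interpolation=cv2.INTER_CUBIC)  #532x360
B=cv2.resize(b[172:282,362:412],None,fx=4,fy=4,interpolation=cv2.INTER_CUBIC) #200x440
C=cv2.resize(a[210:290,205:310],None,fx=3,fy=3,interpolation=cv2.INTER_CUBIC) #315x240
im=np.zeros((600,740,3),np.uint8); im[:360,:532]=A; im[:440,540:740]=B; im[360:600,:315]=C
cv2.imwrite('pics/c1.png',im[:,:,::-1])
E
```

```text
(no output)
```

View pics/c1.png

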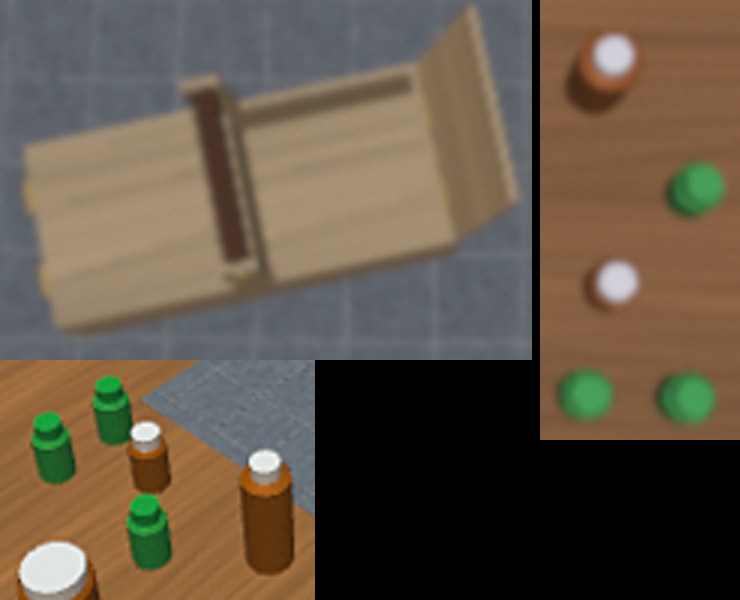

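The crop confirms it: the small amber bottle with the white cap has its cap centre at top px (381.3,242.7) and scene px (253.7,234). Handle bar ends are at top px (246.3,182.5) and (254,225.5).

```bash
python3 - <<'E'
from h import *
np.set_printoptions(precision=4,suppress=True)
t=load('t0');s=load('s0')
def tri(u,v,u2,v2):
    o1,d1=ray(t,u,v);o2,d2=ray(s,u2,v2)
    k=np.linalg.lstsq(np.c_[d1,-d2],o2-o1,rcond=None)[0]; return (o1+d1*k[0]+o2+d2*k[1])/2
print('dye',at(t,381.3,242.7,.066),at(s,253.7,234,.066),tri(381.3,242.7,253.7,234))
from scipy.optimize import least_squares
pts={'bar':((-.059,0,.161),(246.3,182.5)),'bar2':((.059,0,.161),(254,225.5)),'l1':((.065,.14,.081),(210,242.5)),'l2':((-.065,.14,.081),(201.25,197.5)),
 }
# caddy +x = away? caddy y ~ world y => caddy x ~ world x (+x far, image top)
P={'barfar':((.059,0,.161),(246.3,182.5)),'barnear':((-.059,0,.161),(254,225.5)),'l1':((.065,.14,.081),(201.25,197.5)),'l2':((-.065,.14,.081),(210,242.5)),
'h1':((.065,-.14,.075),(298.75,176.25)),'h2':((-.065,-.14,.075),(308.75,221.5))}
def tf(x,p): c,n=np.cos(x[2]),np.sin(x[2]); return np.array([x[0]+c*p[0]-n*p[1],x[1]+n*p[0]+c*p[1],p[2]])
f=lambda x:np.concatenate([proj(t,tf(x,p))-np.array(q) for p,q in P.values()])
r=least_squares(f,[.48,.08,.2],loss='soft_l1'); x=r.x; print('caddy',x,'\n',f(x).reshape(-1,2))
for nme,p in (('grip',(0,0,.15)),('well',(0,-.0685,.006)),('hinge',(0,-.14,.075))): print(nme,tf(x,p),'scene',proj(s,tf(x,p)))
def fl(a,sx): return (sx*.065,-.14+.129*np.cos(a),.075+.129*np.sin(a))
g=least_squares(lambda a:np.concatenate([proj(t,tf(x,fl(a[0],1)))-[313,161.3],proj(t,tf(x,fl(a[0],-1)))-[324.3,210]]),[1.9]); print('flap',g.x,g.fun)
for n,q,z in (('tall',(378+2,186),.12),('jar',(436,217),.072),('slick',(405,148),.08),('maul',(327,140),.05),('awl',(210,286),.01),('green',(401,218),.066)): print(n,at(t,*q,z))
E
```

```text
dye [ 0.4368 -0.2188  0.066 ] [ 0.439  -0.2182  0.066 ] [ 0.4375 -0.2182  0.0649]
caddy [0.525  0.1321 0.2305] 
 [[-0.6568  0.0093]
 [ 0.246   0.9448]
 [-0.0083 -0.4191]
 [-0.6991  0.1712]
 [ 0.6407 -0.0864]
 [ 0.4072 -0.5631]]
grip [0.525  0.1321 0.15  ] scene [356.8559 167.3165]
well [0.5406 0.0654 0.006 ] scene [345.1769 215.8683]
hinge [ 0.557  -0.0042  0.075 ] scene [336.0724 212.1204]
flap [1.9109] [0.2498 0.6808 0.0803 1.437 ]
tall [ 0.5852 -0.2098  0.12  ]
jar [ 0.5093 -0.3697  0.072 ]
slick [ 0.7037 -0.2866  0.08  ]
maul [ 0.7347 -0.0662  0.05  ]
awl [0.3109 0.2636 0.01  ]
green [ 0.5061 -0.2742  0.066 ]
```

```bash
cat >> h.py <<'E'
CAD=np.array([.525,.1321,.2305])
def C(x,y,z,cad=None):
    c=CAD if cad is None else cad; k,n=np.cos(c[2]),np.sin(c[2])
    return np.array([c[0]+k*x-n*y,c[1]+n*x+k*y,z])
def plan(wps,step=.055,rots=10.,p0=None,q0=None):
    """wps: (pos, yaw_deg of tool x), tool pointing down"""
    st=ctrl.get_state(); r0=R.from_quat(q0 if q0 is not None else st['tcp_rot']); p=np.array(p0 if p0 is not None else st['eef_pos']); b=p.copy()
    x=r0.apply([1,0,0]); yaw=y0=np.degrees(np.arctan2(x[1],x[0])); L=[];A=[]
    for q,yw in wps:
        q=np.array(q); n=int(max(1,np.ceil(np.linalg.norm(q-p)/step),np.ceil(abs(yw-yaw)/rots)))
        for i in range(1,n+1):
            pp=p+(q-p)*i/n; yy=yaw+(yw-yaw)*i/n
            rt=R.from_euler('z',yy,degrees=True)*R.from_quat([1,0,0,0])
            L.append([round(float(v),3) for v in r0.inv().apply(pp-b)]); A.append([round(float(v),1) for v in (r0.inv()*rt).as_rotvec(degrees=True)])
        p,yaw=q,yw
    print(len(L)); print(L); print(A)
E
python3 - <<'E'
from h import *
plan([((.45,.35,.27),103.2),((.50,.02,.27),103.2),((.437,-.2185,.20),103.2)])
E
```

```text
18
[[-0.027, 0.042, -0.007], [-0.054, 0.084, -0.013], [-0.081, 0.126, -0.02], [-0.109, 0.168, -0.026], [-0.136, 0.21, -0.033], [-0.163, 0.252, -0.04], [-0.202, 0.279, -0.04], [-0.241, 0.306, -0.04], [-0.281, 0.333, -0.039], [-0.32, 0.36, -0.039], [-0.359, 0.387, -0.039], [-0.399, 0.414, -0.039], [-0.438, 0.441, -0.039], [-0.486, 0.451, -0.025], [-0.535, 0.46, -0.011], [-0.583, 0.47, 0.003], [-0.631, 0.479, 0.017], [-0.68, 0.489, 0.031]]
[[-0.0, 0.1, -6.5], [-0.0, 0.1, -13.0], [-0.0, 0.1, -19.6], [-0.0, 0.1, -26.1], [-0.1, 0.1, -32.6], [-0.1, 0.1, -39.1], [-0.1, 0.1, -39.1], [-0.1, 0.1, -39.1], [-0.1, 0.1, -39.1], [-0.1, 0.1, -39.1], [-0.1, 0.1, -39.1], [-0.1, 0.1, -39.1], [-0.1, 0.1, -39.1], [-0.1, 0.1, -39.1], [-0.1, 0.1, -39.1], [-0.1, 0.1, -39.1], [-0.1, 0.1, -39.1], [-0.1, 0.1, -39.1]]
```

Emit:
step_arm:
  gripper: [-1,-1,-1,-1,-1,-1,-1,-1,-1,-1,-1,-1,-1,-1,-1,-1,-1,-1,-1,-1]
  linear:
    - [-0.027,0.042,-0.007]
    - [-0.054,0.084,-0.013]
    - [-0.081,0.126,-0.02]
    - [-0.109,0.168,-0.026]
    - [-0.136,0.21,-0.033]
    - [-0.163,0.252,-0.04]
    - [-0.202,0.279,-0.04]
    - [-0.241,0.306,-0.04]
    - [-0.281,0.333,-0.039]
    - [-0.32,0.36,-0.039]
    - [-0.359,0.387,-0.039]
    - [-0.399,0.414,-0.039]
    - [-0.438,0.441,-0.039]
    - [-0.486,0.451,-0.025]
    - [-0.535,0.46,-0.011]
    - [-0.583,0.47,0.003]
    - [-0.631,0.479,0.017]
    - [-0.68,0.489,0.031]
    - [-0.68,0.489,0.031]
    - [-0.68,0.489,0.031]
  delta_rot:
    - [0,0,-6.5]
    - [0,0,-13]
    - [0,0,-19.6]
    - [0,0,-26.1]
    - [0,0,-32.6]
    - [0,0,-39.1]
    - [0,0,-39.1]
    - [0,0,-39.1]
    - [0,0,-39.1]
    - [0,0,-39.1]
    - [0,0,-39.1]
    - [0,0,-39.1]
    - [0,0,-39.1]
    - [0,0,-39.1]
    - [0,0,-39.1]
    - [0,0,-39.1]
    - [0,0,-39.1]
    - [0,0,-39.1]
    - [0,0,-39.1]
    - [0,0,-39.1]
  grip_force: 40

```text
time: 2.6
eef_pos: [0.4374, -0.2181, 0.2001]
tcp_rot: [0.622, 0.783, 0.0, -0.0]
contact_force: [-0.1, -0.1, -0.0]
opening: 0.999
```

```bash
python3 - <<'E'
from h import *
s=ctrl.get_state(); print(s['time'],s['eef_pos'],s['tcp_rot'],s['qpos'])
c=snap('wrist','w1'); print('dye top/base expected px',proj(c,(.437,-.2185,.066)),proj(c,(.437,-.2185,.0)),c['view'])
cv2.imwrite('pics/w1.png',c['frame'][:,:,::-1])
E
```

```text
2.6 [ 0.43737973 -0.21808536  0.20009973] [ 6.21659350e-01  7.83287586e-01  2.07554715e-04 -4.07796592e-04] [-6.70704424e-01 -1.03124287e-01  2.05404358e+00  4.47008622e-04
  1.19148892e+00 -2.47074386e+00]
dye top/base expected px [327.32777092 187.99793819] [327.32700751 171.31050337] [[-2.26747235e-01  9.73953294e-01  8.20046909e-04  3.11596527e-01]
 [ 9.23470853e-01  2.14726648e-01  3.17952904e-01 -3.88353192e-01]
 [ 3.09495193e-01  7.28522313e-02 -9.48106153e-01  2.33025075e-01]
 [ 0.00000000e+00  0.00000000e+00  0.00000000e+00  1.00000000e+00]]
```

View pics/w1.png

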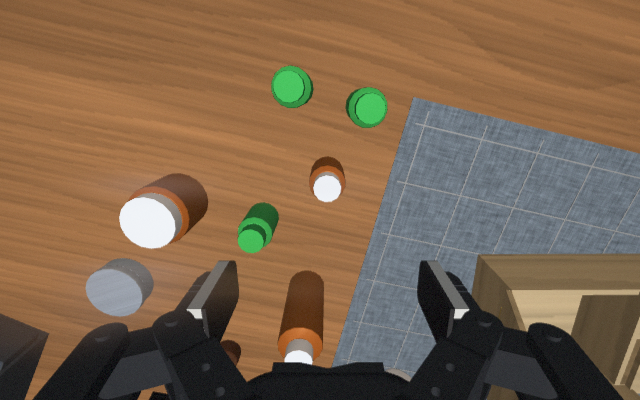

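The wrist view shows the dye cap at (327,187), as predicted. The green decoy at (252,237) is clear of the finger path. I'll descend, close and lift.

Emit:
step_arm:
  gripper: [-1,-1,-1,-1,-1,-1,1,1,1,1,1,1,1,1]
  linear:
    - [0,0,0.045]
    - [0,0,0.09]
    - [0,0,0.13]
    - [0,0,0.165]
    - [0,0,0.187]
    - [0,0,0.187]
    - [0,0,0.187]
    - [0,0,0.187]
    - [0,0,0.187]
    - [0,0,0.187]
    - [0,0,0.187]
    - [0,0,0.187]
    - [0,0,0.187]
    - [0,0,0.187]
  delta_rot:
    - [0,0,0]
    - [0,0,0]
    - [0,0,0]
    - [0,0,0]
    - [0,0,0]
    - [0,0,0]
    - [0,0,0]
    - [0,0,0]
    - [0,0,0]
    - [0,0,0]
    - [0,0,0]
    - [0,0,0]
    - [0,0,0]
    - [0,0,0]
  grip_force: 30

```text
time: 4.4
eef_pos: [0.4383, -0.2189, 0.0147]
tcp_rot: [0.622, 0.783, 0.0, 0.001]
contact_force: [-0.3, 1.7, 6.0]
opening: 0.407
```

```bash
python3 - <<'E'
from h import *
s=ctrl.get_state(); print(s['time'],s['eef_pos'],s['opening'],s['contact_force'])
z=s['eef_pos'][2]
p0=s['eef_pos']+0; p0[2]=.013
t=C(0,-.078,0)[:2]
plan([((.437,-.218,.24),103.2),((*t,.24),103.2),((*t,.06),103.2)],step=.05)
print(t)
E
```

```text
4.4 [ 0.43831986 -0.21888961  0.01467085] 0.4074834749057048 [-0.28692091  1.74655041  6.01443274]
15
[[0.0, -0.0, -0.045], [0.0, -0.0, -0.09], [0.001, -0.0, -0.135], [0.001, -0.001, -0.18], [0.001, -0.001, -0.225], [0.041, 0.027, -0.225], [0.082, 0.054, -0.225], [0.122, 0.082, -0.225], [0.163, 0.109, -0.225], [0.203, 0.137, -0.225], [0.244, 0.165, -0.225], [0.244, 0.165, -0.18], [0.244, 0.164, -0.135], [0.244, 0.164, -0.09], [0.244, 0.164, -0.045]]
[[0.1, 0.1, -0.0], [0.1, 0.1, -0.0], [0.1, 0.1, -0.0], [0.1, 0.1, -0.0], [0.1, 0.1, -0.1], [0.1, 0.1, -0.1], [0.1, 0.1, -0.1], [0.1, 0.1, -0.1], [0.1, 0.1, -0.1], [0.1, 0.1, -0.1], [0.1, 0.1, -0.1], [0.1, 0.1, -0.1], [0.1, 0.1, -0.1], [0.1, 0.1, -0.1], [0.1, 0.1, -0.1]]
[0.54282022 0.05616292]
```

Emit:
step_arm:
  gripper: [1,1,1,1,1,1,1,1,1,1,1,1,1,1,1,1,1]
  linear:
    - [0,0,-0.03]
    - [0,0,-0.075]
    - [0,0,-0.125]
    - [0,0,-0.18]
    - [0,0,-0.235]
    - [0.04,0.027,-0.235]
    - [0.082,0.055,-0.235]
    - [0.122,0.082,-0.235]
    - [0.163,0.109,-0.235]
    - [0.203,0.137,-0.235]
    - [0.244,0.164,-0.235]
    - [0.244,0.164,-0.235]
    - [0.244,0.164,-0.19]
    - [0.244,0.164,-0.145]
    - [0.244,0.164,-0.1]
    - [0.244,0.164,-0.08]
    - [0.244,0.164,-0.08]
  delta_rot:
    - [0,0,0]
    - [0,0,0]
    - [0,0,0]
    - [0,0,0]
    - [0,0,0]
    - [0,0,0]
    - [0,0,0]
    - [0,0,0]
    - [0,0,0]
    - [0,0,0]
    - [0,0,0]
    - [0,0,0]
    - [0,0,0]
    - [0,0,0]
    - [0,0,0]
    - [0,0,0]
    - [0,0,0]

```text
time: 6.52
eef_pos: [0.5395, 0.0557, 0.0909]
tcp_rot: [0.622, 0.783, -0.002, -0.002]
contact_force: [-0.3, 0.1, -0.4]
opening: 0.408
```

```bash
python3 - <<'E'
from h import *
s=ctrl.get_state(); print(s['time'],s['eef_pos'],s['opening'],s['contact_force'],s['tcp_rot'])
b=snap('scene','s2')['frame']; t=snap('top','t2')['frame']
A=cv2.resize(b[120:250,280:420],None,fx=4,fy=4,interpolation=cv2.INTER_CUBIC) #560x520
B=cv2.resize(t[150:250,240:330],None,fx=2.6,fy=2.6,interpolation=cv2.INTER_CUBIC)
im=np.zeros((520,800,3),np.uint8); im[:,:560]=A; im[:B.shape[0],562:562+B.shape[1]]=B
cv2.imwrite('pics/c2.png',im[:,:,::-1])
E
```

```text
6.525 [0.5395452  0.05569937 0.09094805] 0.40830478500542183 [-0.33309037  0.0768778  -0.41182957] [ 0.62185423  0.7831282  -0.00167835 -0.00217228]
```

View pics/c2.png

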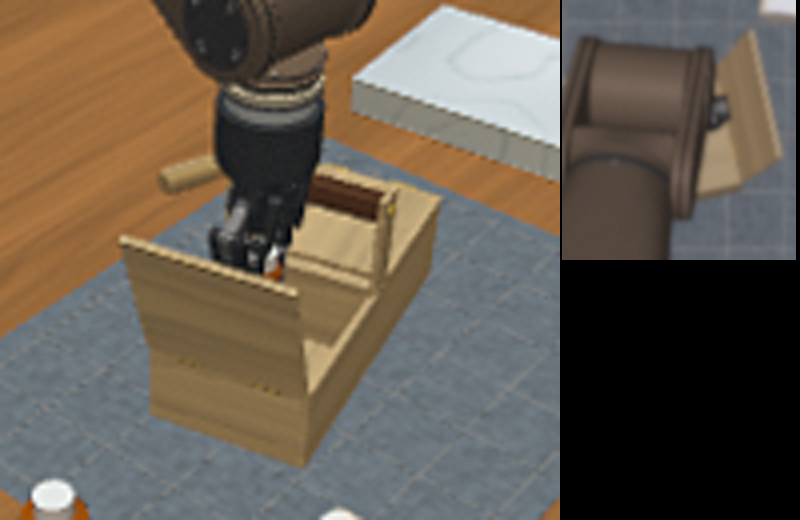

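The scene crop shows the bottle (amber at about (275,262) in the crop) hanging over the open half, behind the flap, with the fingers clear. Next I'll lower it.

Emit:
step_arm:
  gripper: [1,1,1,1,1]
  linear:
    - [0,0,0.025]
    - [0,0,0.045]
    - [0,0,0.06]
    - [0,0,0.066]
    - [0,0,0.066]
  delta_rot:
    - [0,0,0]
    - [0,0,0]
    - [0,0,0]
    - [0,0,0]
    - [0,0,0]

```text
time: 7.25
eef_pos: [0.542, 0.0564, 0.0276]
tcp_rot: [0.621, 0.783, 0.0, 0.0]
contact_force: [0.1, -0.3, -0.0]
opening: 0.409
```

Emit:
step_arm:
  gripper: [1,1,1]
  linear:
    - [0,0,0.004]
    - [0,0,0.007]
    - [0,0,0.007]
  delta_rot:
    - [0,0,0]
    - [0,0,0]
    - [0,0,0]

```text
time: 7.62
eef_pos: [0.5421, 0.0565, 0.0207]
tcp_rot: [0.621, 0.783, 0.0, 0.0]
contact_force: [0.1, 0.1, 0.6]
opening: 0.408
```

Emit:
step_arm:
  gripper: [0.1,0,-0.1,-0.2,-0.2,-0.2,-0.2,-0.2,-0.2,-0.2,-0.2,-0.2]
  linear:
    - [0,0,0]
    - [0,0,0]
    - [0,0,0]
    - [0,0,0]
    - [0,0,0]
    - [0,0,0]
    - [0,0,-0.02]
    - [0,0,-0.05]
    - [0,0,-0.09]
    - [0,0,-0.14]
    - [0,0,-0.19]
    - [0,0,-0.23]
  delta_rot:
    - [0,0,0]
    - [0,0,0]
    - [0,0,0]
    - [0,0,0]
    - [0,0,0]
    - [0,0,0]
    - [0,0,0]
    - [0,0,0]
    - [0,0,0]
    - [0,0,0]
    - [0,0,0]
    - [0,0,0]

```text
time: 9.12
eef_pos: [0.5422, 0.0558, 0.2529]
tcp_rot: [0.621, 0.783, 0.0, 0.002]
contact_force: [-0.5, -0.2, 0.1]
opening: 0.6
```

```bash
python3 - <<'E'
from h import *
s=ctrl.get_state(); print(s['time'],s['eef_pos'],s['opening'],s['contact_force'],s['tcp_rot'])
w=snap('wrist','w3'); b=snap('scene','s3')['frame']
for p in (C(0,-.078,.072),C(.059,0,.161),C(-.059,0,.161),C(.065,-.14,.075),C(-.065,-.14,.075),C(0,0,.161)): print(proj(w,p))
A=cv2.resize(b[120:250,280:420],None,fx=2,fy=2,interpolation=cv2.INTER_CUBIC) #280x260
im=np.zeros((400,800,3),np.uint8); im[:,:520]=w['frame'][:,60:580]; im[:260,520:]=A
cv2.imwrite('pics/c3.png',im[:,:,::-1])
E
```

```text
9.125 [0.5421879  0.05583697 0.25286734] 0.6001469294136751 [-0.46131108 -0.17634948  0.12514946] [6.21439342e-01 7.83460494e-01 2.92852597e-04 1.64675344e-03]
[328.33570028 176.10924612]
[419.76778333 269.26121888]
[434.676118   128.20745713]
[272.95968862 233.21691207]
[265.4814722 112.9332514]
[426.65771841 204.07276671]
```

View pics/c3.png

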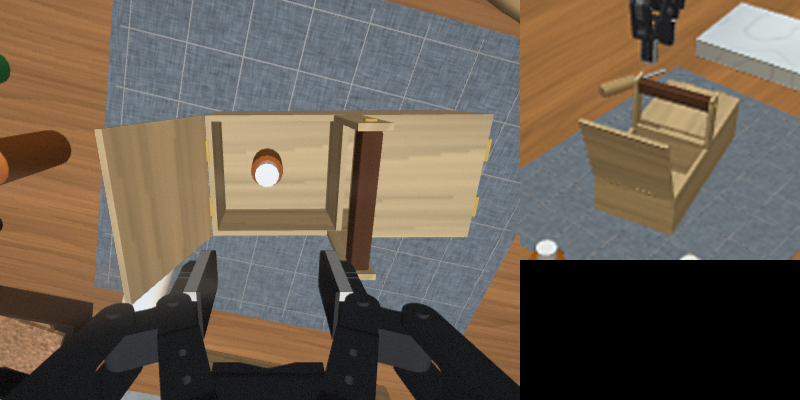

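The bottle stands upright in the well at wrist px (327,172), let go, and the flap is still open. Handle px match the model. Now I'll push the flap from outside with shut fingers.

```bash
python3 - <<'E'
from h import *
Y=103.2
plan([(C(0,-.25,.275),Y),(C(0,-.25,.155),Y),(C(0,-.20,.155),Y)],step=.045)
print('next, from there:')
q=(R.from_euler('z',Y,degrees=True)*R.from_quat([1,0,0,0])).as_quat()
plan([(C(0,y,z),Y) for y,z in ((-.16,.155),(-.125,.16),(-.10,.145),(-.09,.125),(-.088,.105),(-.088,.090),(-.088,.083))],step=.02,p0=C(0,-.20,.155),q0=q)
E
```

```text
9
[[-0.043, -0.0, -0.004], [-0.086, -0.001, -0.009], [-0.128, -0.001, -0.013], [-0.171, -0.001, -0.017], [-0.171, -0.002, 0.023], [-0.171, -0.002, 0.063], [-0.171, -0.003, 0.103], [-0.146, -0.003, 0.103], [-0.121, -0.003, 0.102]]
[[0.6, 0.3, -0.0], [0.6, 0.3, -0.0], [0.6, 0.3, -0.0], [0.6, 0.3, -0.0], [0.6, 0.3, -0.0], [0.6, 0.3, -0.0], [0.6, 0.3, -0.0], [0.6, 0.3, -0.0], [0.6, 0.3, -0.0]]
next, from there:
12
[[0.02, -0.0, 0.0], [0.04, -0.0, 0.0], [0.057, -0.0, -0.003], [0.075, -0.0, -0.005], [0.087, -0.0, 0.003], [0.1, -0.0, 0.01], [0.105, -0.0, 0.02], [0.11, -0.0, 0.03], [0.111, -0.0, 0.04], [0.112, -0.0, 0.05], [0.112, -0.0, 0.065], [0.112, -0.0, 0.072]]
[[0.0, 0.0, 0.0], [0.0, 0.0, 0.0], [0.0, 0.0, 0.0], [0.0, 0.0, 0.0], [0.0, 0.0, 0.0], [0.0, 0.0, 0.0], [0.0, 0.0, 0.0], [0.0, 0.0, 0.0], [0.0, 0.0, 0.0], [0.0, 0.0, 0.0], [0.0, 0.0, 0.0], [0.0, 0.0, 0.0]]
```

Emit:
step_arm:
  gripper: [1,1,1,1,1,1,1,1,1,1,1]
  linear:
    - [0,0,-0.02]
    - [-0.043,0,-0.025]
    - [-0.086,0,-0.025]
    - [-0.128,0,-0.025]
    - [-0.171,0,-0.02]
    - [-0.171,0,0.02]
    - [-0.171,0,0.06]
    - [-0.171,0,0.1]
    - [-0.146,0,0.1]
    - [-0.121,0,0.1]
    - [-0.121,0,0.1]
  delta_rot:
    - [0,0,0]
    - [0,0,0]
    - [0,0,0]
    - [0,0,0]
    - [0,0,0]
    - [0,0,0]
    - [0,0,0]
    - [0,0,0]
    - [0,0,0]
    - [0,0,0]
    - [0,0,0]

```text
time: 10.6
eef_pos: [0.5694, -0.0594, 0.1518]
tcp_rot: [0.62, 0.784, 0.0, 0.001]
contact_force: [-0.1, 0.6, -0.5]
opening: -0.0
```

Emit:
step_arm:
  gripper: [1,1,1,1,1,1,1,1,1,1,1,1,1]
  linear:
    - [0.02,0,0]
    - [0.04,0,0]
    - [0.057,0,-0.003]
    - [0.075,0,-0.005]
    - [0.087,0,0.003]
    - [0.1,0,0.01]
    - [0.105,0,0.02]
    - [0.11,0,0.03]
    - [0.111,0,0.04]
    - [0.112,0,0.05]
    - [0.112,0,0.06]
    - [0.112,0,0.067]
    - [0.112,0,0.067]
  delta_rot:
    - [0,0,0]
    - [0,0,0]
    - [0,0,0]
    - [0,0,0]
    - [0,0,0]
    - [0,0,0]
    - [0,0,0]
    - [0,0,0]
    - [0,0,0]
    - [0,0,0]
    - [0,0,0]
    - [0,0,0]
    - [0,0,0]

```text
time: 12.22
eef_pos: [0.5432, 0.0476, 0.0825]
tcp_rot: [0.622, 0.783, -0.0, -0.001]
contact_force: [0.1, -1.1, -0.1]
opening: 0.003
```

Emit:
step_arm:
  gripper: [1,1,1,1]
  linear:
    - [0,0,0.002]
    - [0,0,0.004]
    - [0,0,0.005]
    - [0,0,0.005]
  delta_rot:
    - [0,0,0]
    - [0,0,0]
    - [0,0,0]
    - [0,0,0]

```text
time: 12.72
eef_pos: [0.5442, 0.0476, 0.0809]
tcp_rot: [0.621, 0.784, -0.0, 0.0]
contact_force: [-5.6, 0.2, 10.9]
opening: -0.002
```

```bash
python3 - <<'E'
from h import *
s=ctrl.get_state(); print(s['time'],s['eef_pos'],s['opening'],s['contact_force'],s['tcp_rot'])
b=snap('scene','s4')['frame']
A=cv2.resize(b[120:250,280:420],None,fx=4,fy=4,interpolation=cv2.INTER_CUBIC)
cv2.imwrite('pics/c4.png',A[:,:,::-1])
E
```

```text
12.725 [0.5442391  0.04762928 0.08092151] -0.0019170374607654444 [-5.55234047  0.21400731 10.86081583] [ 6.21306344e-01  7.83567725e-01 -1.86499229e-04  1.11397313e-04]
```

View pics/c4.png

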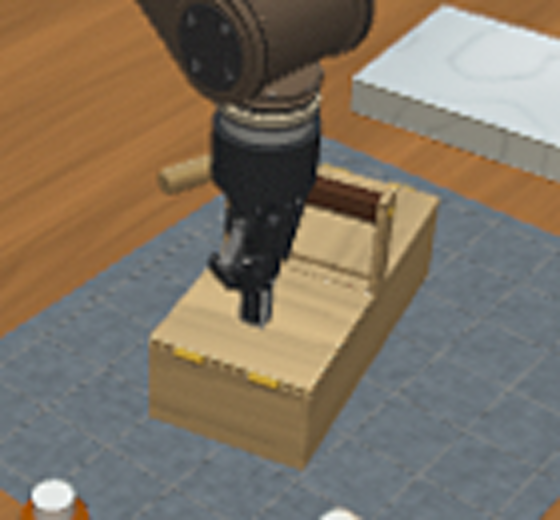

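The flap is shut flat: firm contact of about 11 N at z = 0.081, with no gap visible in the crop. Now I'll go up and over the handle.

Emit:
step_arm:
  gripper: [1,1,1,0,-1,-1,-1,-1,-1]
  linear:
    - [0,0,-0.03]
    - [0,0,-0.08]
    - [0,0,-0.13]
    - [0,0,-0.17]
    - [0.03,0,-0.17]
    - [0.06,0,-0.17]
    - [0.088,0,-0.17]
    - [0.088,0,-0.17]
    - [0.088,0,-0.17]
  delta_rot:
    - [0,0,0]
    - [0,0,0]
    - [0,0,0]
    - [0,0,0]
    - [0,0,0]
    - [0,0,0]
    - [0,0,0]
    - [0,0,0]
    - [0,0,0]

```text
time: 13.9
eef_pos: [0.5238, 0.1331, 0.2485]
tcp_rot: [0.621, 0.784, -0.0, 0.0]
contact_force: [0.3, -0.4, -0.2]
opening: 0.998
```

```bash
python3 - <<'E'
from h import *
s=ctrl.get_state(); print(s['time'],s['eef_pos'],s['opening'],s['contact_force'],s['tcp_rot'])
w=snap('wrist','w5')
for p in (C(0,0,.161),C(.059,0,.161),C(-.059,0,.161),C(.065,.14,.081),C(-.065,.14,.081),C(-.065,-.14,.081),(.5,0.1,.161)): print(proj(w,p))
cv2.imwrite('pics/w5.png',w['frame'][:,:,::-1])
E
```

```text
13.9 [0.52381857 0.13307579 0.24845873] 0.9983076428768201 [ 0.29803955 -0.4292253  -0.22110075] [ 6.21371497e-01  7.83516027e-01 -4.88735352e-05  3.10490644e-04]
[326.34874706 206.5064806 ]
[326.50608435 272.54558532]
[326.16538851 129.54548737]
[455.58843201 237.72891178]
[473.05882318 114.01826717]
[180.20318781 114.30341898]
[292.16097301 166.74393671]
```

View pics/w5.png

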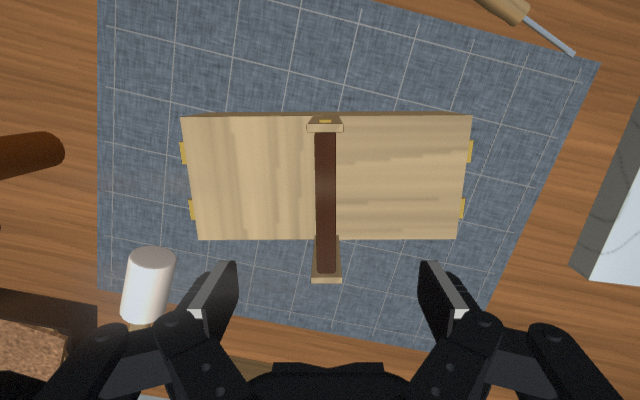

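The bar lies at wrist px (326,132) to (327,272), exactly where predicted and centred between the jaws. Both lids lie flat. I'll descend and grip.

Emit:
step_arm:
  gripper: [-1,-1,-1,-1,-1,1,1,1,1,1,1,1,1]
  linear:
    - [0,0,0.04]
    - [0,0,0.08]
    - [0,0,0.105]
    - [0,0,0.118]
    - [0,0,0.118]
    - [0,0,0.118]
    - [0,0,0.118]
    - [0,0,0.118]
    - [0,0,0.118]
    - [0,0,0.118]
    - [0,0,0.118]
    - [0,0,0.118]
    - [0,0,0.118]
  delta_rot:
    - [0,0,0]
    - [0,0,0]
    - [0,0,0]
    - [0,0,0]
    - [0,0,0]
    - [0,0,0]
    - [0,0,0]
    - [0,0,0]
    - [0,0,0]
    - [0,0,0]
    - [0,0,0]
    - [0,0,0]
    - [0,0,0]
  grip_force: 90

```text
time: 15.58
eef_pos: [0.5243, 0.133, 0.1313]
tcp_rot: [0.621, 0.784, 0.0, 0.001]
contact_force: [-1.1, -2.6, 5.7]
opening: 0.17
```

Gripped: opening 0.17, about 15 mm, which fits the bar. I'll lift gently.

Emit:
step_arm:
  gripper: [1,1,1,1,1,1,1,1,1,1,1,1,1,1,1,1,1,1,1,1]
  linear:
    - [0,0,-0.003]
    - [0,0,-0.008]
    - [0,0,-0.015]
    - [0,0,-0.024]
    - [0,0,-0.035]
    - [0,0,-0.047]
    - [0,0,-0.06]
    - [0,0,-0.073]
    - [0,0,-0.086]
    - [0,0,-0.099]
    - [0,0,-0.111]
    - [0,0,-0.121]
    - [0,0,-0.128]
    - [0,0,-0.133]
    - [0,0,-0.135]
    - [0,0,-0.135]
    - [0,0,-0.135]
    - [0,0,-0.135]
    - [0,0,-0.135]
    - [0,0,-0.135]
  delta_rot:
    - [0,0,0]
    - [0,0,0]
    - [0,0,0]
    - [0,0,0]
    - [0,0,0]
    - [0,0,0]
    - [0,0,0]
    - [0,0,0]
    - [0,0,0]
    - [0,0,0]
    - [0,0,0]
    - [0,0,0]
    - [0,0,0]
    - [0,0,0]
    - [0,0,0]
    - [0,0,0]
    - [0,0,0]
    - [0,0,0]
    - [0,0,0]
    - [0,0,0]

```text
time: 18.08
eef_pos: [0.5236, 0.1334, 0.2653]
tcp_rot: [0.621, 0.783, -0.0, -0.0]
contact_force: [0.9, -0.1, -6.0]
opening: 0.175
```

```bash
python3 - <<'E'
from h import *
s=ctrl.get_state(); print(s['time'],s['eef_pos'],s['opening'],s['contact_force'],s['wrist_torque'],s['dq'])
c=snap('scene','s6'); b=c['frame']; dz=s['eef_pos'][2]-.1313
for p in ((.065,-.14,0),(-.065,-.14,0),(.065,.14,0),(.065,.14,.081),(.065,-.14,.081),(-.065,-.14,.081)):
    print(p,proj(c,C(*p)+[0,0,dz]),(proj(c,C(*p)+[0,0,dz])-[270,70])*4)
A=cv2.resize(b[70:220,270:420],None,fx=4,fy=4,interpolation=cv2.INTER_CUBIC)
cv2.imwrite('pics/c6.png',A[:,:,::-1])
E
```

```text
18.075 [0.52364834 0.13344368 0.26527024] 0.17514938113753156 [ 0.92975926 -0.07859419 -5.99058122] [-0.02181681  0.00091098 -0.00400586] [ 2.21873682e-04  1.03554877e-03  2.02483894e-05  6.97020783e-04
 -4.28509389e-04  1.00972687e-03]
(0.065, -0.14, 0) [358.00709577 203.00739021] [352.0283831  532.02956086]
(-0.065, -0.14, 0) [316.47976084 189.63104799] [185.91904335 478.52419196]
(0.065, 0.14, 0) [391.63111299 155.92981803] [486.52445195 343.71927214]
(0.065, 0.14, 0.081) [394.92372089 133.83608165] [499.69488355 255.3443266 ]
(0.065, -0.14, 0.081) [360.19097925 178.92938752] [360.76391702 435.71755009]
(-0.065, -0.14, 0.081) [316.4721036  165.98834585] [185.88841442 383.95338342]
```

View pics/c6.png

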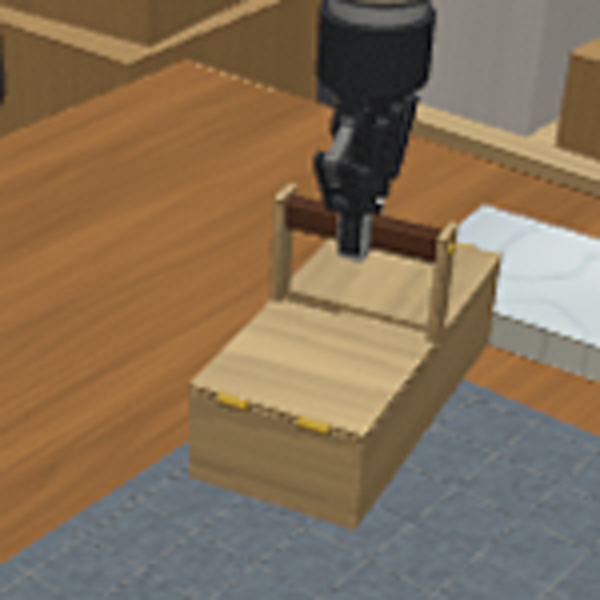

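The caddy hangs level about 13 cm up. Its corners are within about 8 crop px (2 image px) of a level model, which is roughly 0.02 rad. The flap is shut, the load reads 6 N and it is still. Handing in.

```bash
python3 -c "
from h import *
print(ctrl.sign_off()); s=ctrl.get_state(); print(s['time'],s['eef_pos'],s['opening'])"
```

```text
the job is handed in; nothing more can be done
None
the job is handed in; nothing more can be done
```

I stood the dye bottle (the smallest amber one) upright in the open half of the caddy and let go of it. I then pushed the flap shut, lifted the caddy by its handle and handed the job in at about 18 s, still holding it.

- **Lift:** the caddy was about 13 cm up and still, with the jaws on the bar and a steady 6 N load. It was level to about 0.02 rad by its corners in the scene picture.
- **Flap:** it lay flat in the last picture. It had stopped hard at z = 0.081 m under about 11 N before the lift.
- **Bottle:** the wrist camera showed it upright and let go before the flap closed. After that it was out of sight, so I could not check that it stayed upright in the shut half.
- **Other things on the bench:** I touched none of them on purpose, but I did not measure them again at the end.

No check failed or disagreed beyond 2 pixels. The hand-in reported no verdict.

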